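# Set brass grommet washers on the pin block

### The arm

A 6-joint arm with a two-finger parallel gripper is mounted at the origin on the work surface. World frame = base frame: x ahead of the robot, y to its left, z up, the work surface at z = 0. Lengths are in m, angles in rad, forces in N, time in s.
With the tool pointing down it reaches from about 0.25 to 0.775 m from the base axis. Payload 4 kg.
Tool frame: the origin (TCP) lies on the centre line of the jaws, within the pads' length; the fingertips stand robot.tips_ahead ahead of it and the grasp point (between the pads) lies 8 mm behind it (robot.tips_ahead is the distance from the TCP to the fingertips, in m); z points along the fingers, y is the line along which they close (so a half turn about z gives the same grasp; the last joint's range is limited). The gripper opens to 94 mm and grips with 3 to 60 N. Pads are 16 mm wide; open, the fingers measure 119 mm over their backs; the gripper's body (75 mm by 177 mm) begins 78 mm behind the grasp point.
Start: joints at [1.115, 0.087, 1.371, -0, 1.684, -0.103], TCP at [0.19, 0.516, 0.217] pointing down, gripper open.
Joint ranges: [-3.1, 3.1], [-0.76, 2.03], [0.27, 2.55], [-1.08, 4.22], [0.17, 2.65], [-2.57, 2.57]. Speed limits (rad/s): [2.79, 2.79, 3.14, 3.14, 3.14, 3.14].

### API

Orientations are given as [roll, pitch, yaw] about the fixed x, y, z axes, in that order (R = Rz(yaw) Ry(pitch) Rx(roll)).
In Python, from bench import robot, snapshot, close_job, spotter gives the robot as it stands. The module is installed in compiled form; this text tells all that it offers.
- The arm moves only by the tool servo_tool, never from a script. Its argument "commands" is one flat list of numbers, 7 for each row, row after row: the shift along the tool's x, y, z in m, then the turn, a rotation vector about the tool's x, y, z in degrees, then the finger opening in m, from 0 to 0.094. In form: [x, y, z, ax, ay, az, grip, x, y, z, ax, ay, az, grip, ...]. A call has 1 to 10 rows; each row is the pose to reach, as a shift and turn from the pose commanded when the call began, along the tool's axes at that moment; what a row does not reach only later rows make up. A row lasts 1/8 s, in which the tool goes at most 62.5 mm and 10.7 degrees, less where a joint would pass 70% of its speed; a pose out of reach is approached as far as the arm can. A call with a gripper value outside its range is refused whole. The fingers move at their own pace and stop on an object; the grip force is fixed at half the most. Time passes only in rows, so rows that repeat a pose let the fingers close. It gives the time, the measured TCP pose, the force, the opening and the grip force at its end, in the units of the state.
- robot.get_obs(): the state, without advancing time (a new reading comes with each control period).
- snapshot(name): name is "side" or "top" or "wrist"; returns a dict with "img" (480x640x3 uint8, blue, green, red), "camera_matrix" (3x3 intrinsics, pixels), "k1" (the pictures are not rectified: a ray, as slopes to the right and down, at radius r is drawn at 1 + k1 r^2 times it, then the intrinsics apply), "extrinsics" (4x4, takes a point from camera to world coordinates); the wrist camera has in their place "hand_eye" (4x4, takes a point from camera to tool coordinates, whose origin is the TCP and whose axes are the flange's). Camera axes: x right, y down, z forward; pixel columns grow to the right and rows downward; lengths in m; the calibration is good to about 2 mm. A picture is of the moment at which its call begins: read the wrist's pose just before it. There is no depth.
- close_job(): hands the job in; it is judged then, once.
Trained networks look in a picture, given as the dict that the camera call returned (one of the last four; its "shot" number tells which), for a name from the list of things; names that differ only in an ending like _2 or _b are one class to them, and where a whole thing is asked for, a point or a joint stands for the part that bears it (a point fixed in the world has none). Each returns a list of dicts, best first, with "conf" (0 to 1); they miss things now and then, are a little off and sometimes report something else, mostly with a low value. They report only what shows in the picture. A call takes as long as a camera call. They do not tell look-alikes from the thing itself.
- spotter.trace(name, picture): "region" (480x640 bool, what is visible of it) and "box" ([left, top, width, height] in pixels, round what is visible of it).
The state is a dict: "time": time; "joint_positions": joint angles; "qvel": joint speeds; "joint_torque": joint torques, N m; "tool_pos": TCP position; "ee_rot": TCP orientation; "wrist_force": force on the tool from outside, world axes, zero at the start; "wrist_torque": the same for the moment, N m; "width": finger opening in m; "finger_force": force on a finger pad.
Only numpy, scipy, OpenCV 4.12 (cv2) and the standard library are available. Lean on these libraries where they do the work, as an engineer would, in place of code of your own. Each camera call takes 0.05 s, during which the arm holds its last target. There are 200 camera calls.

### The job

Lift every brass washer off the wooden rack and lay it flat on a steel anvil of the setting block, one washer around a red pin, any pins you like, leaving the pins up for now. When all the washers are on, lift the white-headed maul off its two hooks and use it, not the gripper, to knock the pin of each loaded place all the way down; then hang the maul back on its hooks as it was, head on the same side.

Things in the scene. Friction and masses are not known exactly. Their poses are not given: they have to be found in the camera images.
- washer1: Flat brass ring, outer diameter 54 mm, hole 30 mm, 8 mm thick, 40 g; origin at the centre of its underside, z through the hole. Starts level round one of the rack's four posts. Three or four of washer1 to washer4 are there in a run; any other is absent (None).
- washer2: Flat brass ring, outer diameter 54 mm, hole 30 mm, 8 mm thick, 40 g; origin at the centre of its underside, z through the hole. Starts level round one of the rack's four posts. Three or four of washer1 to washer4 are there in a run; any other is absent (None).
- washer3: Flat brass ring, outer diameter 54 mm, hole 30 mm, 8 mm thick, 40 g; origin at the centre of its underside, z through the hole. Starts level round one of the rack's four posts. Three or four of washer1 to washer4 are there in a run; any other is absent (None).
- washer4: Flat brass ring, outer diameter 54 mm, hole 30 mm, 8 mm thick, 40 g; origin at the centre of its underside, z through the hole. Starts level round one of the rack's four posts. Three or four of washer1 to washer4 are there in a run; any other is absent (None).
- rack: Fixed wooden rack, 90 x 330 x 14 mm board, origin under its centre, its long side along its own y. Four vertical wooden posts at y = -120, -40, 40 and 120 mm (x = 0): a shoulder of 38 mm diameter up to z = 50 mm, on which a washer rests, then a post of 18 mm diameter up to z = 85 mm.
- block: Fixed dark steel setting block, 100 mm (x) by 320 mm (y), flat top at 22 mm, on a red 6 mm foot plate of 130 x 340 mm. Origin under its centre, z up. On it four bright round anvils (42 mm across, tops at 40 mm) in a row along its y, 80 mm apart, each with a red pin standing up through its middle.
- seat1 (a point): Centre of the flat top of one anvil (42 mm across, standing 18 mm above the block's face), on the axis of its pin, 40 mm above the table: a washer's underside rests at this height. Axes as the block's. seat1 to seat4 are at the block's y = -120, -40, 40 and 120 mm.
- seat2 (a point): Centre of the flat top of one anvil (42 mm across, standing 18 mm above the block's face), on the axis of its pin, 40 mm above the table: a washer's underside rests at this height. Axes as the block's. seat1 to seat4 are at the block's y = -120, -40, 40 and 120 mm.
- seat3 (a point): Centre of the flat top of one anvil (42 mm across, standing 18 mm above the block's face), on the axis of its pin, 40 mm above the table: a washer's underside rests at this height. Axes as the block's. seat1 to seat4 are at the block's y = -120, -40, 40 and 120 mm.
- seat4 (a point): Centre of the flat top of one anvil (42 mm across, standing 18 mm above the block's face), on the axis of its pin, 40 mm above the table: a washer's underside rests at this height. Axes as the block's. seat1 to seat4 are at the block's y = -120, -40, 40 and 120 mm.
- pin1 (a joint): How far the red pin at seat1 is pushed down, m: 0 up, 0.012 fully down. The pin is 19 mm in diameter, its flat end 12 mm; up, its end stands 26 mm above the seat, the top 10 mm tapered; down, 14 mm. It moves straight down against about 5 to 6 N and then stays where it was pushed to.
- pin2 (a joint): How far the red pin at seat2 is pushed down, m: 0 up, 0.012 fully down. The pin is 19 mm in diameter, its flat end 12 mm; up, its end stands 26 mm above the seat, the top 10 mm tapered; down, 14 mm. It moves straight down against about 5 to 6 N and then stays where it was pushed to.
- pin3 (a joint): How far the red pin at seat3 is pushed down, m: 0 up, 0.012 fully down. The pin is 19 mm in diameter, its flat end 12 mm; up, its end stands 26 mm above the seat, the top 10 mm tapered; down, 14 mm. It moves straight down against about 5 to 6 N and then stays where it was pushed to.
- pin4 (a joint): How far the red pin at seat4 is pushed down, m: 0 up, 0.012 fully down. The pin is 19 mm in diameter, its flat end 12 mm; up, its end stands 26 mm above the seat, the top 10 mm tapered; down, 14 mm. It moves straight down against about 5 to 6 N and then stays where it was pushed to.
- hooks (a point): The hung place of the maul, at its head centre: 140 mm above the stand's origin, axes as the stand's. The head hook is at x = +15 mm, the handle hook at x = -130 mm, both in 8 mm wire and open upwards; the wires rise to z = -2 mm at the head and +13 mm at the handle. Their posts stand at y = -60 mm, the lips reach y = +39 mm.
- stand: Fixed maul stand: dark wooden base (x -165 to +55 mm, 150 mm wide, 12 mm thick) with two upturned steel wire hooks. Origin under the base, below the hung maul's head; its x runs along the hung maul from handle to head, z up. The hung maul has its origin at x = 0, y = 0, z = 140 mm, its x along the stand's x.
- maul: Maul of about 280 g: white cylinder head of 56 mm diameter and 80 mm length on a round wooden handle of 22 mm diameter, both round its own x axis. Origin at the centre of the head; the head spans x = -40 to +40 mm, the handle goes from there to x = -190 mm. Centre of mass near x = -20 mm. It strikes with the side of its head.
There are look-alikes about, which are no part of the job. Leave any pink or purple look-alike of the washer1 alone. What is shaped like the washer4 but blue or turquoise is not meant.

How it is judged:
By the outcome, as a careful person would: the job done as asked, in the order asked, and still so for the second after the job is handed in, with the robot touching nothing.
Of washer1, washer2, washer3, washer4 only 3 to 4 are there at a start; the rules pass over those that are not, and their reading is None.
At some moment in a run one of washer1, washer2, washer3, washer4 may be knocked a few centimetres aside while the robot is not near it.
Once in a run the grip may slacken for a moment while it holds something.
It also fails if it takes over 200 s, if anything falls off the work surface, if the arm or the gripper's body presses on something with over 40 N, if the wrist force passes 120 N, or if a joint passes its speed limit or range.

## Working session

There is one attempt and no reset: what is moved stays moved. The work goes in short steps, Python scripts to look and compute and a tool call to move; the robot and the scene stay as the last step left them, time stands still between calls to the robot, and variables do not carry over. Pictures are saved under pics/ and viewed, at most 17 in all, crops included, and the job is handed in when it is done.

Besides the shell and the picture viewer there is one more tool, called after "Call:" in YAML: its name, and indented under it one key for each argument. servo_tool: Moves the arm, as the interface text tells. Its arguments: {"type":"object","properties":{"commands":{"type":"array","items":{"type":"number"}}},"required":["commands"]}

```bash
mkdir -p pics; cat > h.py <<'E'
import numpy as np, cv2
from scipy.spatial.transform import Rotation as R
from bench import robot, snapshot, close_job, spotter
def T_tool(o=None):
    o=o or robot.get_obs(); T=np.eye(4); T[:3,3]=o["tool_pos"]
    T[:3,:3]=R.from_euler('xyz',o["ee_rot"]).as_matrix(); return T
def cam(name):
    T=T_tool(); s=snapshot(name); s["T"]=np.array(s["extrinsics"]) if "extrinsics" in s else T@np.array(s["hand_eye"]); return s
def ray(s,uv):
    K=np.array(s["camera_matrix"]); d=np.array([(uv[0]-K[0,2])/K[0,0],(uv[1]-K[1,2])/K[1,1]]); x=d.copy()
    for _ in range(20): x=d/(1+s["k1"]*(x@x))
    return s["T"][:3,3], s["T"][:3,:3]@np.r_[x,1]
def at(s,uv,z):
    o,d=ray(s,uv); return o+d*(z-o[2])/d[2]
def px(s,p):
    q=np.linalg.inv(s["T"])@np.r_[p,1]; x=q[:2]/q[2]; x=x*(1+s["k1"]*(x@x)); K=s["camera_matrix"]
    return np.array([K[0][0]*x[0]+K[0][2],K[1][1]*x[1]+K[1][2]])
E
python3 - <<'E'
from h import *
o=robot.get_obs(); print({k:np.round(v,3) for k,v in o.items()}, robot.tips_ahead)
for n in ("top","side"):
    s=cam(n); cv2.imwrite(f"pics/{n}0.png",s["img"]); print(n,np.round(s["T"],3).tolist(),np.round(s["camera_matrix"],1).tolist(),s["k1"])
    for k in ("washer1","rack","block","pin1","stand","maul"):
        for d in spotter.trace(k,s): print(k,round(d["conf"],2),d["box"],s["img"][d["region"]].mean(0).round())
E
```

```text
{'time': np.float64(0.0), 'joint_positions': array([ 1.115,  0.088,  1.372, -0.   ,  1.684, -0.103]), 'qvel': array([-0.   ,  0.   ,  0.   ,  0.001,  0.001, -0.001]), 'joint_torque': array([-2.0000e-03, -3.4019e+01, -3.0242e+01,  7.2000e-02,  3.3000e-02,
       -0.0000e+00]), 'tool_pos': array([0.19 , 0.516, 0.215]), 'ee_rot': array([-3.139, -0.   ,  2.789]), 'wrist_force': array([ 0.518,  0.372, -0.753]), 'wrist_torque': array([-0.004, -0.013, -0.014]), 'finger_force': np.float64(0.0), 'width': np.float64(0.094)} 0.011
top [[-0.007, -0.992, 0.126, 0.301], [-1.0, 0.009, 0.013, 0.078], [-0.014, -0.126, -0.992, 1.286], [0.0, 0.0, 0.0, 1.0]] [[435.7, 0.0, 316.9], [0.0, 435.7, 233.8], [0.0, 0.0, 1.0]] -0.03569431666107772
washer1 0.75 [220.3, 221.0, 17.4, 17.9] [ 49. 137. 153.]
washer1 0.74 [230.8, 246.4, 20.9, 18.1] [ 50. 144. 157.]
washer1 0.73 [277.5, 256.2, 20.5, 21.1] [128. 123. 145.]
washer1 0.62 [194.7, 170.2, 15.1, 22.0] [ 54. 131. 149.]
washer1 0.59 [151.1, 211.3, 16.3, 18.3] [153.  90.  46.]
washer1 0.53 [152.0, 243.7, 18.9, 17.1] [130. 145.  25.]
rack 0.84 [190.8, 167.6, 71.4,
[... 774 characters left out ...]
0.]
washer1 0.58 [258.6, 444.0, 23.0, 31.7] [134. 151.  30.]
washer1 0.51 [331.9, 293.8, 28.3, 25.3] [117. 104. 168.]
rack 0.78 [179.0, 327.9, 165.2, 73.8] [ 43.  90. 154.]
rack 0.3 [222.4, 185.2, 105.2, 111.5] [54. 58. 97.]
block 0.95 [219.1, 181.4, 104.8, 114.8] [52. 56. 95.]
block 0.17 [184.5, 354.7, 30.0, 22.8] [ 45. 127. 172.]
pin1 0.65 [248.3, 252.8, 11.1, 12.0] [ 28.  32. 110.]
pin1 0.57 [298.1, 183.8, 2.4, 13.7] [ 33.  39. 110.]
pin1 0.52 [279.0, 207.5, 6.0, 10.6] [17. 20. 98.]
pin1 0.4 [265.2, 229.2, 7.7, 8.0] [ 19.  23. 101.]
stand 0.68 [290.8, 104.5, 92.2, 74.3] [22. 37. 71.]
maul 0.75 [309.3, 83.7, 69.7, 51.9] [ 96. 121. 147.]
maul 0.17 [181.5, 351.5, 31.1, 26.8] [ 45. 133. 178.]
```

View pics/top0.png

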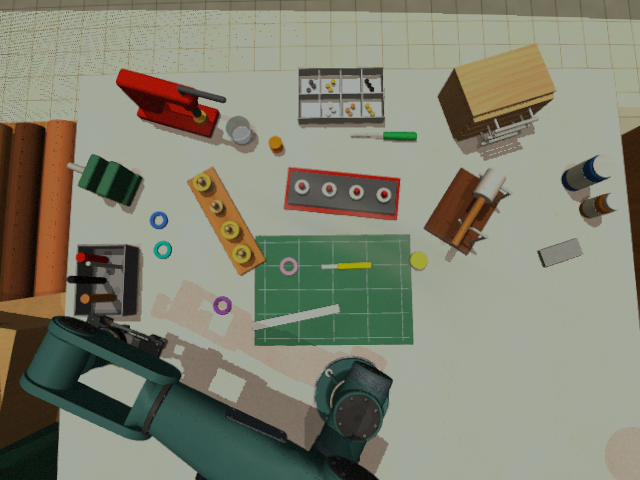

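View pics/side0.png

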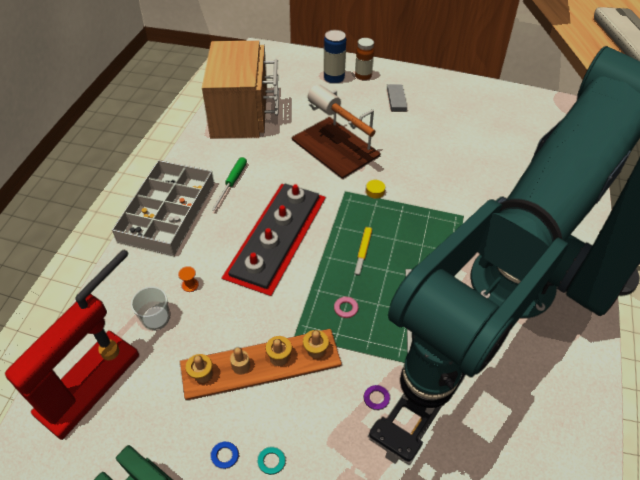

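The top view shows brass washers on rack posts at (202,183), (231,230) and (241,254). The post at (217,207) is bare. Anvils are at (301,187), (329,188), (356,191) and (384,194), and the maul's head is at (490,183) with its handle toward (458,246). Pink, purple, blue and turquoise rings are decoys.

```bash
cat >> h.py <<'E'
def go(p,yaw=None,pr=True):
    """shift+turn in tool axes to get TCP to p, tool down with given yaw (closing line dir mod pi)"""
    T=T_tool(); sh=T[:3,:3].T@(np.array(p)-T[:3,3]); 
    if yaw is None: yaw=R.from_matrix(T[:3,:3]).as_euler('xyz')[2]
    best=min((R.from_matrix(T[:3,:3].T@R.from_euler('xyz',[np.pi,0,yaw+k*np.pi]).as_matrix()).as_rotvec(degrees=True) for k in (-1,0,1)),key=np.linalg.norm)
    if pr: print("go",np.round(sh,4),np.round(best,2),"dist",np.linalg.norm(sh).round(3))
    return sh,best
E
python3 - <<'E'
from h import *
s=cam("top")
A=[(301,187),(329,188),(356,191),(384,194)]
a=np.array([at(s,u,.05) for u in A]); print("anv",a.round(3))
P=[(202,182),(217,207),(231,229.5),(241.5,253.5)]
p=np.array([at(s,u,.058) for u in P]); print("posts",p.round(3))
h=at(s,(490,184),.15);g=at(s,(457,246),.14); print("maul",h,g,np.degrees(np.arctan2(*(h-g)[[1,0]])))
print(np.linalg.norm(a[:,:2],axis=1),np.linalg.norm(p[:,:2],axis=1))
print(snapshot("wrist")["hand_eye"])
go([.53,.30,.30])
E
```

```text
anv [[ 0.595  0.139  0.05 ]
 [ 0.591  0.058  0.05 ]
 [ 0.582 -0.021  0.05 ]
 [ 0.572 -0.101  0.05 ]]
posts [[0.612 0.426 0.058]
 [0.537 0.381 0.058]
 [0.472 0.339 0.058]
 [0.403 0.308 0.058]]
maul [ 0.57513157 -0.37076864  0.15      ] [ 0.41076883 -0.27732991  0.14      ] -29.617838446194828
[0.61126581 0.5942831  0.58219208 0.58109217] [0.74543519 0.65842947 0.58066323 0.50671654]
[[-8.01026071e-04 -9.62967964e-01 -2.69614650e-01  7.78469885e-02]
 [ 9.99999672e-01 -8.04527696e-04 -9.75147699e-05 -5.01070450e-05]
 [-1.23008853e-04 -2.69614639e-01  9.62968292e-01 -1.68395920e-01]
 [ 0.00000000e+00  0.00000000e+00  0.00000000e+00  1.00000000e+00]]
go [-0.3937 -0.0854 -0.0835] [ 0.01 -0.   -0.  ] dist 0.411
```

```bash
python3 - <<'E'
from h import *
go([.48,.34,.30],np.radians(29.5))
E
```

```text
go [-0.333  -0.0651 -0.0835] [ 1.000e-02  0.000e+00 -4.971e+01] dist 0.349
```

Call:
servo_tool:
  commands: [-0.05,-0.01,-0.0835,0,0,10,0.07,-0.1,-0.02,-0.0835,0,0,20,0.07,-0.15,-0.03,-0.0835,0,0,30,0.07,-0.2,-0.04,-0.0835,0,0,40,0.07,-0.25,-0.05,-0.0835,0,0,50,0.07,-0.3,-0.06,-0.0835,0,0,60,0.07,-0.333,-0.065,-0.0835,0,0,70,0.07,-0.333,-0.065,-0.0835,0,0,80,0.07,-0.333,-0.065,-0.0835,0,0,90,0.07,-0.333,-0.065,-0.0835,0,0,100,0.07]

```text
time: 2.05
tool_pos: [0.4803, 0.3399, 0.2999]
ee_rot: [-3.141, -0.0, 1.037]
wrist_force: [-0.1, -1.0, 0.4]
width: 0.0698
finger_force: 0.0
```

Call:
servo_tool:
  commands: [0,0,0,0,0,10,0.07,0,0,0,0,0,20,0.07,0,0,0,0,0,30.3,0.07,0,0,0,0,0,30.3,0.07]

```text
time: 2.55
tool_pos: [0.4801, 0.3401, 0.3]
ee_rot: [-3.142, 0.0, 0.517]
wrist_force: [-0.2, 0.3, -0.5]
width: 0.0699
finger_force: 0.0
```

```bash
python3 - <<'E'
from h import *
o=robot.get_obs();print(o["tool_pos"],o["ee_rot"],o["joint_positions"].round(2),o["wrist_force"])
s=cam("wrist"); cv2.imwrite("pics/w1.png",s["img"])
for d in spotter.trace("washer1",s):
    l,t,w,h=d["box"];print(round(d["conf"],2),d["box"],s["img"][d["region"]].mean(0).round(),at(s,(l+w/2,t+h/2),.054))
E
```

```text
[0.48008382 0.34007651 0.29996531] [-3.14150667e+00  2.15741452e-05  5.16739801e-01] [0.52 0.17 1.11 0.   1.86 1.57] [-0.16652421  0.27723417 -0.49929867]
0.93 [150.3, 62.8, 41.9, 46.5] [151.  83.  51.] [0.51668434 0.55044175 0.054     ]
0.83 [363.6, 300.0, 31.4, 38.3] [ 95.  84. 137.] [0.38960424 0.20339517 0.054     ]
0.81 [133.3, 135.0, 41.1, 43.5] [134. 144.  67.] [0.43677999 0.53719701 0.054     ]
0.75 [289.9, 253.5, 44.1, 41.7] [ 51.  98. 125.] [0.40090419 0.30917207 0.054     ]
0.64 [289.0, 36.7, 46.7, 48.0] [ 79. 151. 165.] [0.6140913  0.42760908 0.054     ]
```

View pics/w1.png

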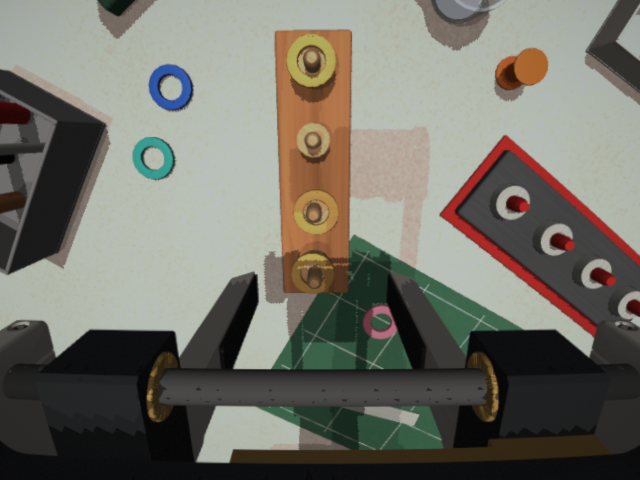

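The wrist view shows washers at (312,61), (316,212) and (313,275), with a bare post at (313,140). The block is at right, with anvils at (513,203), (557,240) and (597,273).

```bash
cat >> h.py <<'E'
def washer(s,p,z,rad=.034):
    """refine washer centre near p (washer top at z) by brass colour; returns centre, radius"""
    c=px(s,[p[0],p[1],z]); r=np.linalg.norm(px(s,[p[0]+rad,p[1],z])-c)
    b,g,rr=[s["img"][...,i].astype(float) for i in range(3)]
    m=((g>1.35*b)&(g>.74*rr)&(rr>50)&(g<1.02*rr+8)).astype(np.uint8)
    k=np.zeros_like(m); cv2.circle(k,tuple(int(x) for x in c.round()),int(r),1,-1); m&=k
    m=cv2.morphologyEx(m,cv2.MORPH_OPEN,np.ones((3,3),np.uint8))
    ys,xs=np.nonzero(m)
    if len(xs)<30: return None
    q=np.array([at(s,(x,y),z)[:2] for x,y in zip(xs,ys)],np.float32)
    (cx,cy),ra=cv2.minEnclosingCircle(q); return np.array([cx,cy]).round(4),round(ra,4),len(xs)
E
python3 - <<'E'
from h import *
s=cam("wrist")
for uv in [(312,61),(313,140),(316,212),(313,275)]:
    p=at(s,uv,.058); print(p.round(4),washer(s,p,.058))
# anvils, bright
from scipy import ndimage
for uv in [(513,203),(557,240),(597,273)]:
    p=at(s,uv,.04); c=px(s,p); g=s["img"].min(2); m=(g>100).astype(np.uint8)
    l,n=ndimage.label(m); i=l[int(uv[1])-0,int(uv[0])-10]; 
    ys,xs=np.nonzero(l==i); q=np.array([at(s,(x,y),.04)[:2] for x,y in zip(xs,ys)],np.float32); print(i,len(xs),p.round(4),cv2.minEnclosingCircle(q))
o=robot.get_obs(); 
E
```

```text
[0.6129 0.4274 0.058 ] (array([0.6128, 0.4285]), 0.027, 2091)
[0.5421 0.3865 0.058 ] (array([0.5421, 0.3867]), 0.0191, 922)
[0.4727 0.3437 0.058 ] (array([0.4723, 0.3442]), 0.0267, 1542)
[0.4022 0.3083 0.058 ] (array([0.4048, 0.3099]), 0.0282, 1227)
39 583 [0.5994 0.1371 0.04  ] ((0.5996252298355103, 0.13751573860645294), 0.021521685644984245)
45 496 [0.5904 0.057  0.04  ] ((0.5905014872550964, 0.058081019669771194), 0.021481871604919434)
46 438 [ 0.5827 -0.0219  0.04  ] ((0.5813239812850952, -0.02114460989832878), 0.021312076598405838)
```

```bash
python3 - <<'E'
from h import *
go([.4723,.3442,.12],.54); go([.4723,.3442,.049],.54)
E
```

```text
go [-0.0047 -0.0074  0.18  ] [-0.   -0.   -1.32] dist 0.18
go [-0.0047 -0.0074  0.251 ] [-0.   -0.   -1.32] dist 0.251
```

Call:
servo_tool:
  commands: [-0.0047,-0.0074,0.06,0,0,-1.3,0.07,-0.0047,-0.0074,0.12,0,0,-1.3,0.07,-0.0047,-0.0074,0.17,0,0,-1.3,0.07,-0.0047,-0.0074,0.21,0,0,-1.3,0.07,-0.0047,-0.0074,0.24,0,0,-1.3,0.07,-0.0047,-0.0074,0.251,0,0,-1.3,0.07,-0.0047,-0.0074,0.251,0,0,-1.3,0.07,-0.0047,-0.0074,0.251,0,0,-1.3,0.045,-0.0047,-0.0074,0.251,0,0,-1.3,0.045,-0.0047,-0.0074,0.251,0,0,-1.3,0.045]

```text
time: 3.95
tool_pos: [0.4734, 0.3448, 0.0508]
ee_rot: [-3.142, -0.003, 0.537]
wrist_force: [0.9, -0.4, 4.1]
width: 0.0522
finger_force: 30.0
```

Call:
servo_tool:
  commands: [0,0,0,0,0,0,0.045,0,0,0,0,0,0,0.045]

```text
time: 4.2
tool_pos: [0.4733, 0.3448, 0.0507]
ee_rot: [-3.142, -0.003, 0.537]
wrist_force: [0.3, -0.2, 5.8]
width: 0.0523
finger_force: 30.0
```

Call:
servo_tool:
  commands: [0,0,-0.005,0,0,0,0.045,0,0,-0.02,0,0,0,0.045,0,0,-0.06,0,0,0,0.045,0,0,-0.12,0,0,0,0.045,0,0,-0.12,0,0,0,0.045]

```text
time: 4.82
tool_pos: [0.4753, 0.346, 0.1767]
ee_rot: [3.142, -0.014, 0.537]
wrist_force: [0.0, 1.0, -0.2]
width: 0.0523
finger_force: 30.0
```

```bash
python3 - <<'E'
from h import *
s=cam("wrist"); cv2.imwrite("pics/w2.png",s["img"])
T=T_tool();print(T[:3,3])
p=T[:3,3]+T[:3,:3]@[0,0,-.005]; print(p, washer(s,p,p[2]+.004,.04))
print(px(s,p))
E
```

```text
[0.47380988 0.34507235 0.1730382 ]
[0.47377886 0.34505393 0.17803807] (array([0.4794, 0.3485]), 0.034, 6334)
[321.35291664 301.36298858]
```

View pics/w2.png

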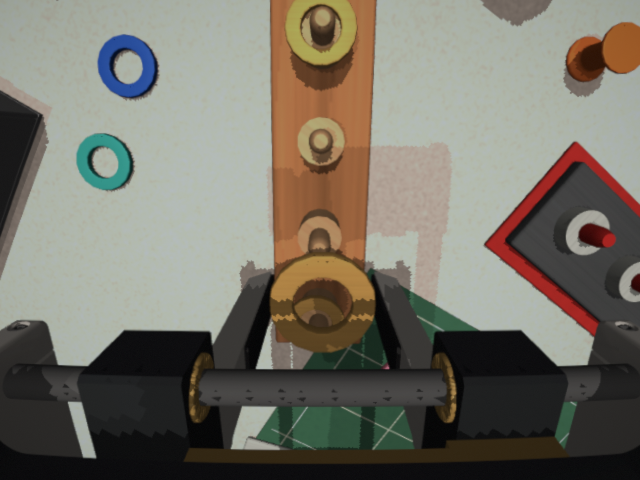

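The held washer is at (323,301), level in the jaws. Washer 4, on the near post, is mostly hidden behind it. I'll check the projections.

```bash
python3 - <<'E'
from h import *
s=cam("wrist"); im=s["img"].copy(); T=T_tool()
def circ(c,r,col,M=None):
    pts=np.array([px(s,(M[:3,:3]@[c[0]+r*np.cos(t),c[1]+r*np.sin(t),c[2]]+M[:3,3]) if M is not None else [c[0]+r*np.cos(t),c[1]+r*np.sin(t),c[2]]) for t in np.linspace(0,6.3,60)])
    cv2.polylines(im,[pts.round().astype(int)],True,col,1)
circ([.4048,.3099,.058],.027,(255,0,0))
for r in (.015,.027):
    circ([0,0,-.009],r,(0,0,255),T); 
print(T[:3,3],robot.get_obs()["ee_rot"])
cv2.imwrite("pics/w3.png",cv2.resize(im[200:400,220:430],None,fx=3,fy=3,interpolation=cv2.INTER_NEAREST)[:600])
E
```

```text
[0.47262567 0.34437721 0.17021576] [-3.14156704e+00 -2.11347384e-03  5.37324978e-01]
```

View pics/w3.png

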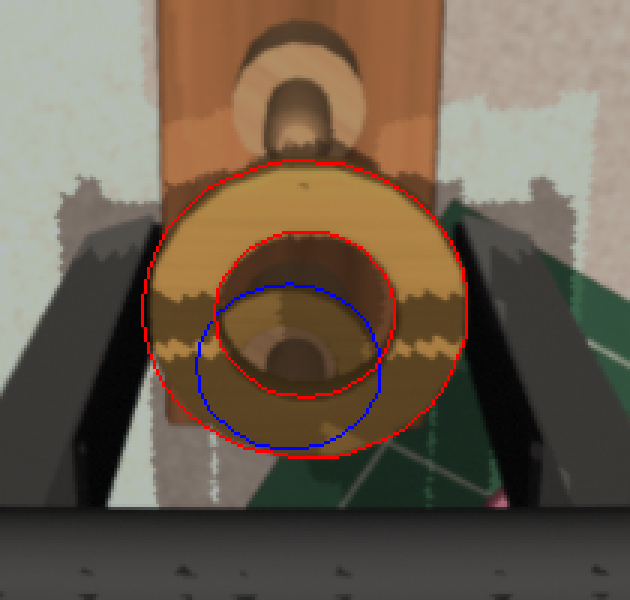

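The overlay fits the held washer to about 1 mm: it's centred in the tool, top 9 mm behind the TCP.

```bash
python3 - <<'E'
from h import *
go([.5996,.1375,.17],np.radians(83.4))
E
```

```text
go [3.200e-03 2.427e-01 2.000e-04] [ 5.000e-02 -1.100e-01 -5.261e+01] dist 0.243
```

Call:
servo_tool:
  commands: [0,0.03,-0.005,0,0,-8,0.045,0,0.08,-0.005,0,0,-17,0.045,0.002,0.13,-0.005,0,0,-27,0.045,0.003,0.18,0,0,0,-37,0.045,0.003,0.22,0,0,0,-46,0.045,0.003,0.2427,0,0,0,-52.6,0.045,0.003,0.2427,0,0,0,-52.6,0.045,0.003,0.2427,0,0,0,-52.6,0.045,0.003,0.2427,0,0,0,-52.6,0.045]

```text
time: 6.05
tool_pos: [0.5984, 0.1384, 0.1686]
ee_rot: [-3.141, -0.0, 1.456]
wrist_force: [-0.5, -0.2, 0.2]
width: 0.0523
finger_force: 30.0
```

```bash
cat >> h.py <<'E'
def held(s,T=None,zt=-.009):
    "tool-frame centre of held washer via spotter box / colour"
    T=T_tool(); out=[]
    for d in spotter.trace("washer1",s):
        l,t,w,h=d["box"]; c=s["img"][d["region"]].mean(0).round()
        o,v=ray(s,(l+w/2,t+h/2)); M=np.linalg.inv(T); o=M[:3,:3]@o+M[:3,3]; v=M[:3,:3]@v
        p=o+v*(zt-o[2])/v[2]; out.append((round(d["conf"],2),c,p.round(4)))
    return [x for x in out if np.linalg.norm(x[2][:2])<.03]
def anvils(s,ps):
    from scipy import ndimage
    l,n=ndimage.label(s["img"].min(2)>100); res=[]
    for p in ps:
        best=None
        for i in set(l[tuple(px(s,[p[0]+dx,p[1]+dy,.04]).round().astype(int)[::-1].clip(0,[479,639]))] for dx in(-.017,.017) for dy in (-.017,.017))-{0}:
            ys,xs=np.nonzero(l==i)
            if 60<len(xs)<9000:
                q=np.array([at(s,(x,y),.04)[:2] for x,y in zip(xs,ys)],np.float32); r=cv2.minEnclosingCircle(q)
                if abs(r[1]-.0213)<.002: best=(np.round(r[0],4),round(r[1],4))
        res.append(best)
    return res
SE=np.array([[.5996,.1375],[.5905,.0581],[.5813,-.0211],[.572,-.1008]])
E
python3 - <<'E'
from h import *
print(robot.get_obs()["tool_pos"],robot.get_obs()["ee_rot"])
s=cam("wrist"); cv2.imwrite("pics/w4.png",s["img"]); print(held(s)); print(anvils(s,SE))
go([.5996,.1375,.041],np.radians(83.4))
E
```

```text
[0.59836547 0.13841019 0.16858579] [-3.14063456e+00 -1.32856627e-04  1.45612330e+00]
[(0.63, array([ 50.,  94., 124.]), array([ 0.0005,  0.0009, -0.009 ]))]
[None, None, None, None]
go [-0.0007  0.001   0.128 ] [-0.   -0.01  0.04] dist 0.128
```

View pics/w4.png

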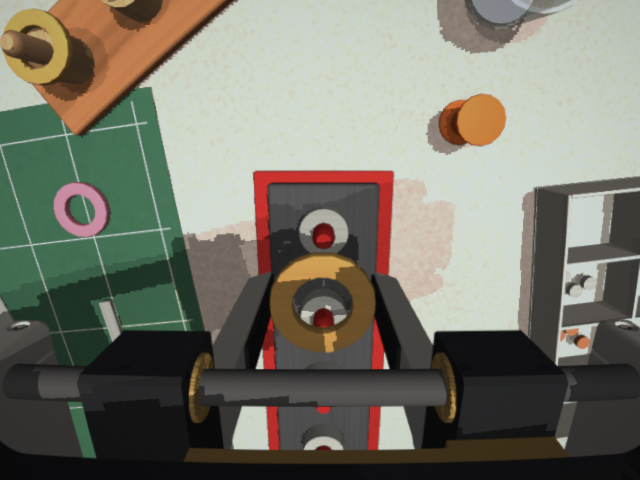

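```bash
python3 - <<'E'
from h import *
s=cam("wrist")
for p in SE: print(px(s,[*p,.04]),px(s,[*p,.066]))
print(at(s,(323,230),.04), at(s,(323,226),.066))
E
```

```text
[322.69819    232.97418434] [322.76076413 241.39747298]
[322.75805962 316.65309055] [322.82037519 331.24636825]
[322.68369751 388.79097263] [322.73519531 407.54728222]
[322.57737581 451.25093577] [322.61723516 472.62271944]
[0.60016023 0.14009519 0.04      ] [0.6012204  0.14992366 0.066     ]
```

The anvil at (323,230) projects onto seat 1 as computed, so I'll lower onto it.

Call:
servo_tool:
  commands: [-0.0007,0.001,0.05,0,0,0,0.045,-0.0007,0.001,0.09,0,0,0,0.045,-0.0007,0.001,0.11,0,0,0,0.045,-0.0007,0.001,0.12,0,0,0,0.045,-0.0007,0.001,0.1275,0,0,0,0.045,-0.0007,0.001,0.1275,0,0,0,0.045]

```text
time: 6.95
tool_pos: [0.6003, 0.1366, 0.0419]
ee_rot: [3.141, -0.0, 1.455]
wrist_force: [0.2, -0.1, 0.1]
width: 0.0523
finger_force: 30.0
```

Call:
servo_tool:
  commands: [0,0,0,0,0,0,0.07,0,0,0,0,0,0,0.07,0,0,0,0,0,0,0.07,0,0,-0.01,0,0,0,0.07,0,0,-0.04,0,0,0,0.07,0,0,-0.1,0,0,0,0.07,0,0,-0.15,0,0,0,0.07,0,0,-0.15,0,0,0,0.07]

```text
time: 7.95
tool_pos: [0.603, 0.1369, 0.1991]
ee_rot: [3.129, -0.003, 1.455]
wrist_force: [-0.7, 0.4, -0.5]
width: 0.0699
finger_force: 0.0
```

```bash
python3 - <<'E'
from h import *
s=cam("wrist"); cv2.imwrite("pics/w5.png",s["img"]); print(washer(s,SE[0],.048)); print(anvils(s,SE[1:]))
for d in spotter.trace("washer1",s):
    l,t,w,h=d["box"];print(round(d["conf"],2),d["box"],s["img"][d["region"]].mean(0).round(),at(s,(l+w/2,t+h/2),.054))
for p in ([.6128,.4285],[.4048,.3099]): print(px(s,[*p,.058]), washer(s,p,.058,.045))
t=cam("top")
for p in ([.6128,.4285],[.4723,.3442],[.4048,.3099],SE[0]): print("top",washer(t,p,.058 if p[1]>.3 else .048,.045))
go([.4048,.3099,.17],.54)
E
```

```text
(array([0.6009, 0.1352]), 0.0273, 1855)
[None, None, None]
0.8 [289.8, 199.6, 58.1, 61.6] [ 68. 122. 158.] [0.60219934 0.1348984  0.054     ]
0.67 [65.1, 175.9, 52.8, 50.0] [143. 125. 177.] [0.40240694 0.18662865 0.054     ]
0.62 [23.1, 20.3, 65.9, 71.0] [ 76. 145. 171.] [0.40399255 0.30900794 0.054     ]
[ 286.09868611 -154.68498519] None
[53.36807533 53.47992286] (array([0.4108, 0.3052]), 0.0349, 3888)
top (array([0.6091, 0.4258]), 0.0301, 274)
top (array([0.4715, 0.3441]), 0.0202, 129)
top (array([0.4025, 0.3093]), 0.0277, 270)
top (array([0.5985, 0.1141]), 0.0156, 36)
go [ 0.15   -0.2134  0.0209] [-0.07  0.06 52.44] dist 0.262
```

View pics/w5.png

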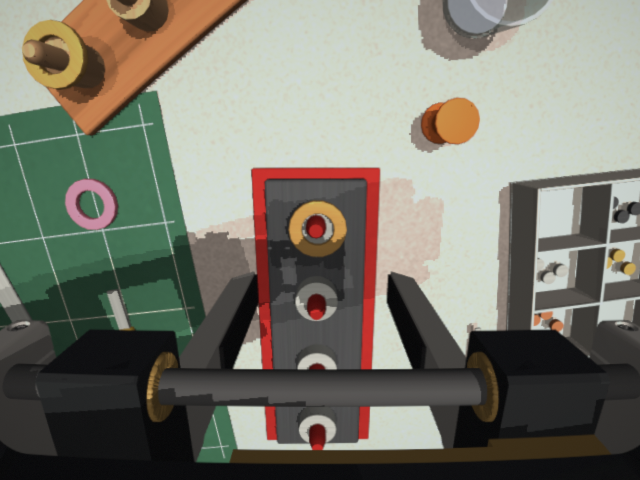

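The washer lies flat round pin 1 at (317,229). Next is the washer at (53,54).

Call:
servo_tool:
  commands: [0.03,-0.04,-0.03,0,0,10,0.07,0.06,-0.085,-0.05,0,0,20,0.07,0.09,-0.13,-0.05,0,0,30,0.07,0.12,-0.175,-0.05,0,0,40,0.07,0.14,-0.2,-0.05,0,0,48,0.07,0.15,-0.2134,-0.05,0,0,52.4,0.07,0.15,-0.2134,-0.05,0,0,52.4,0.07,0.15,-0.2134,-0.05,0,0,52.4,0.07]

```text
time: 9.1
tool_pos: [0.4054, 0.3093, 0.2401]
ee_rot: [3.141, 0.002, 0.541]
wrist_force: [0.4, -0.0, -0.3]
width: 0.0703
finger_force: 0.0
```

```bash
python3 - <<'E'
from h import *
o=robot.get_obs();print(o["tool_pos"],o["qvel"].round(3).max())
s=cam("wrist"); w=washer(s,[.4035,.3092],.058,.033);print(w)
w1=washer(s,[.6128,.4285],.058,.033);print(w1)
for d in spotter.trace("washer1",s):
    l,t,ww,h=d["box"];print(round(d["conf"],2),d["box"],s["img"][d["region"]].mean(0).round(),at(s,(l+ww/2,t+h/2),.056))
go([.4035,.3092,.0485],.54)
go([*w[0],.0485],.54)
E
```

```text
[0.40539963 0.3093468  0.24008525] 0.007
(array([0.4033, 0.3102]), 0.0266, 2068)
None
0.89 [106.6, 53.0, 51.0, 53.8] [132. 143.  57.] [0.42831864 0.5293272  0.056     ]
0.87 [544.6, 115.6, 49.2, 54.5] [ 73. 138. 164.] [0.5962643  0.14019976 0.056     ]
0.8 [376.8, 263.3, 43.6, 41.9] [ 88.  78. 128.] [0.38611757 0.20199737 0.056     ]
0.7 [191.2, 265.5, 43.9, 39.2] [129.  62. 112.] [0.2831906  0.37139703 0.056     ]
0.69 [293.8, 196.5, 53.7, 51.2] [ 73. 137. 178.] [0.40166794 0.30823239 0.056     ]
0.63 [134.9, 0.0, 43.0, 24.1] [139.  76.  47.] [0.49214224 0.53409121 0.056     ]
go [-0.0017 -0.0011  0.1922] [0.01 0.08 0.01] dist 0.192
go [-0.0014 -0.0021  0.1922] [0.01 0.08 0.01] dist 0.192
```

Call:
servo_tool:
  commands: [-0.0015,-0.0016,0.06,0,0,0,0.07,-0.0015,-0.0016,0.11,0,0,0,0.07,-0.0015,-0.0016,0.15,0,0,0,0.07,-0.0015,-0.0016,0.18,0,0,0,0.07,-0.0015,-0.0016,0.191,0,0,0,0.07,-0.0015,-0.0016,0.191,0,0,0,0.07,-0.0015,-0.0016,0.191,0,0,0,0.045,-0.0015,-0.0016,0.191,0,0,0,0.045,-0.0015,-0.0016,0.191,0,0,0,0.045,-0.0015,-0.0016,0.191,0,0,0,0.045]

```text
time: 10.45
tool_pos: [0.4043, 0.3112, 0.0521]
ee_rot: [3.141, -0.003, 0.541]
wrist_force: [0.1, 0.6, 5.5]
width: 0.0518
finger_force: 30.0
```

Call:
servo_tool:
  commands: [0,0,-0.005,0,0,0,0.045,0,0,-0.03,0,0,0,0.045,0,0,-0.08,0,0,0,0.045,0,0,-0.12,0,0,0,0.045,0,0,-0.12,0,0,0,0.045,0,0,-0.12,0,0,0,0.045]

```text
time: 11.2
tool_pos: [0.4025, 0.3102, 0.169]
ee_rot: [-3.141, 0.002, 0.541]
wrist_force: [-0.7, -0.2, -0.9]
width: 0.052
finger_force: 30.0
```

```bash
python3 - <<'E'
from h import *
s=cam("wrist");print(robot.get_obs()["tool_pos"],held(s)); go([*SE[1],.17],np.radians(83.4))
E
```

```text
[0.40217867 0.30999498 0.16827399] [(0.77, array([ 53.,  99., 132.]), array([ 0.0009, -0.    , -0.009 ]))]
go [ 0.0318  0.3129 -0.0021] [ -0.12   0.24 -52.41] dist 0.315
```

Call:
servo_tool:
  commands: [0.003,0.03,-0.005,0,0,-5,0.045,0.007,0.08,-0.005,0,0,-13,0.045,0.012,0.13,-0.005,0,0,-21,0.045,0.018,0.18,-0.005,0,0,-30,0.045,0.023,0.23,-0.002,0,0,-39,0.045,0.028,0.28,-0.002,0,0,-47,0.045,0.0318,0.3129,-0.002,0,0,-52.4,0.045,0.0318,0.3129,-0.002,0,0,-52.4,0.045,0.0318,0.3129,-0.002,0,0,-52.4,0.045,0.0318,0.3129,-0.002,0,0,-52.4,0.045]

```text
time: 12.55
tool_pos: [0.5908, 0.06, 0.1721]
ee_rot: [-3.141, -0.0, 1.457]
wrist_force: [-0.4, -0.2, -0.0]
width: 0.0524
finger_force: 30.0
```

```bash
python3 - <<'E'
from h import *
s=cam("wrist");print(robot.get_obs()["tool_pos"],robot.get_obs()["width"],held(s),washer(s,SE[0],.048)); go([*SE[1],.043],np.radians(83.4))
E
```

```text
[0.59091041 0.05995815 0.17240522] 0.05198204684246483 [(0.68, array([ 54., 101., 132.]), array([ 0.0004, -0.0006, -0.009 ]))] (array([0.6009, 0.1341]), 0.027, 2532)
go [-0.0018 -0.0003  0.1296] [ 0.   -0.02  0.06] dist 0.13
```

Call:
servo_tool:
  commands: [-0.0022,0,0.05,0,0,0,0.045,-0.0022,0,0.09,0,0,0,0.045,-0.0022,0,0.11,0,0,0,0.045,-0.0022,0,0.12,0,0,0,0.045,-0.0022,0,0.129,0,0,0,0.045,-0.0022,0,0.129,0,0,0,0.045,-0.0022,0,0.129,0,0,0,0.045]

```text
time: 13.52
tool_pos: [0.5921, 0.0566, 0.0446]
ee_rot: [3.14, -0.0, 1.455]
wrist_force: [-0.2, 0.1, -1.2]
width: 0.052
finger_force: 30.0
```

Call:
servo_tool:
  commands: [0,0,0,0,0,0,0.07,0,0,0,0,0,0,0.07,0,0,0,0,0,0,0.07,0,0,-0.01,0,0,0,0.07,0,0,-0.04,0,0,0,0.07,0,0,-0.1,0,0,0,0.07,0,0,-0.16,0,0,0,0.07,0,0,-0.2,0,0,0,0.07,0,0,-0.2,0,0,0,0.07,0,0,-0.2,0,0,0,0.07]

```text
time: 14.78
tool_pos: [0.5909, 0.0566, 0.2426]
ee_rot: [-3.14, 0.0, 1.455]
wrist_force: [-0.9, 0.2, -0.3]
width: 0.0702
finger_force: 0.0
```

```bash
python3 - <<'E'
from h import *
s=cam("wrist"); print(robot.get_obs()["tool_pos"],washer(s,SE[0],.048,.03),washer(s,SE[1],.048,.03))
for d in spotter.trace("washer1",s):
    l,t,w,h=d["box"];print(round(d["conf"],2),d["box"],s["img"][d["region"]].mean(0).round(),at(s,(l+w/2,t+h/2),.048))
cv2.imwrite("pics/w6.png",s["img"]);t=cam("top")
print("top",washer(t,[.611,.427],.058,.04))
go([.59,.415,.24],.54)
E
```

```text
[0.59051688 0.0565384  0.2414334 ] (array([0.6008, 0.1342]), 0.027, 1645) (array([0.5922, 0.0547]), 0.0272, 1462)
0.92 [298.2, 109.9, 51.9, 58.4] [105. 194. 211.] [0.602182   0.13312342 0.048     ]
0.73 [86.4, 94.4, 49.5, 54.1] [159. 139. 195.] [0.39479014 0.17639738 0.048     ]
0.65 [299.3, 192.3, 50.3, 52.2] [ 78. 141. 182.] [0.59334974 0.05382327 0.048     ]
0.36 [261.3, 86.7, 121.7, 275.7] [ 79.  81. 121.] [0.5902149  0.04757688 0.048     ]
top (array([0.6091, 0.4258]), 0.0301, 270)
go [ 0.356  -0.0417  0.0009] [-0.23  0.14 52.45] dist 0.358
```

Call:
servo_tool:
  commands: [0.05,-0.006,0,0,0,7,0.07,0.1,-0.012,0,0,0,14,0.07,0.15,-0.018,0,0,0,22,0.07,0.2,-0.023,0,0,0,30,0.07,0.25,-0.03,0,0,0,38,0.07,0.3,-0.035,0,0,0,45,0.07,0.335,-0.04,0,0,0,52.4,0.07,0.356,-0.0417,0,0,0,52.4,0.07,0.356,-0.0417,0,0,0,52.4,0.07,0.356,-0.0417,0,0,0,52.4,0.07]

```text
time: 16.18
tool_pos: [0.5909, 0.414, 0.2424]
ee_rot: [3.141, 0.002, 0.54]
wrist_force: [0.2, 0.2, 0.1]
width: 0.0699
finger_force: 0.0
```

```bash
python3 - <<'E'
from h import *
o=robot.get_obs();print(o["tool_pos"],o["ee_rot"])
s=cam("wrist"); w=washer(s,[.6128,.4285],.058,.033);print(w)
for d in spotter.trace("washer1",s):
    l,t,ww,h=d["box"];print(round(d["conf"],2),d["box"],s["img"][d["region"]].mean(0).round(),at(s,(l+ww/2,t+h/2),.056))
go([*w[0],.0485],.54)
E
```

```text
[0.59089203 0.41402778 0.24238588] [3.14109834e+00 2.05267117e-03 5.40202983e-01]
(array([0.6133, 0.4295]), 0.0263, 2141)
0.97 [507.5, 308.7, 48.2, 23.5] [ 66. 127. 151.] [0.61158579 0.14980956 0.056     ]
0.94 [295.1, 169.0, 52.5, 46.9] [ 67. 126. 167.] [0.61315819 0.42762143 0.056     ]
0.87 [128.2, 245.4, 42.6, 43.0] [126. 136.  56.] [0.45080435 0.54463114 0.056     ]
0.78 [206.1, 405.5, 38.2, 34.2] [108.  52.  95.] [0.30867932 0.38382445 0.056     ]
0.71 [367.4, 408.3, 35.5, 33.7] [102.  89. 146.] [0.40712531 0.21274275 0.056     ]
go [ 0.0272 -0.0023  0.1949] [ 0.02  0.03 -0.04] dist 0.197
```

Call:
servo_tool:
  commands: [0.0268,-0.0018,0.06,0,0,0,0.07,0.0268,-0.0018,0.11,0,0,0,0.07,0.0268,-0.0018,0.15,0,0,0,0.07,0.0268,-0.0018,0.18,0,0,0,0.07,0.0268,-0.0018,0.1935,0,0,0,0.07,0.0268,-0.0018,0.1935,0,0,0,0.07,0.0268,-0.0018,0.1935,0,0,0,0.045,0.0268,-0.0018,0.1935,0,0,0,0.045,0.0268,-0.0018,0.1935,0,0,0,0.045,0.0268,-0.0018,0.1935,0,0,0,0.045]

```text
time: 17.52
tool_pos: [0.614, 0.4308, 0.0524]
ee_rot: [3.141, -0.004, 0.541]
wrist_force: [0.6, -0.1, 5.9]
width: 0.0525
finger_force: 30.0
```

Call:
servo_tool:
  commands: [0,0,-0.005,0,0,0,0.045,0,0,-0.03,0,0,0,0.045,0,0,-0.08,0,0,0,0.045,0,0,-0.12,0,0,0,0.045,0,0,-0.12,0,0,0,0.045,0,0,-0.12,0,0,0,0.045]

```text
time: 18.27
tool_pos: [0.6123, 0.43, 0.1681]
ee_rot: [-3.141, 0.003, 0.541]
wrist_force: [-0.5, 0.4, -1.6]
width: 0.0524
finger_force: 30.0
```

```bash
python3 - <<'E'
from h import *
s=cam("wrist");print(robot.get_obs()["tool_pos"],held(s)); go([*SE[2],.17],np.radians(83.4))
E
```

```text
[0.61195943 0.4297955  0.16683923] [(0.68, array([ 48.,  92., 123.]), array([ 0.0013,  0.0003, -0.009 ]))]
go [-0.2584  0.3707 -0.0022] [ -0.15   0.3  -52.41] dist 0.452
```

Call:
servo_tool:
  commands: [-0.02,0.028,-0.006,0,0,-4,0.045,-0.05,0.072,-0.006,0,0,-10,0.045,-0.08,0.115,-0.006,0,0,-16,0.045,-0.11,0.158,-0.006,0,0,-22,0.045,-0.14,0.2,-0.006,0,0,-28,0.045,-0.17,0.244,-0.006,0,0,-35,0.045,-0.2,0.287,-0.006,0,0,-42,0.045,-0.23,0.33,-0.004,0,0,-48,0.045,-0.25,0.358,-0.002,0,0,-52.4,0.045,-0.2584,0.3707,-0.002,0,0,-52.4,0.045]

```text
time: 19.62
tool_pos: [0.581, -0.0221, 0.1697]
ee_rot: [-3.137, -0.0, 1.452]
wrist_force: [0.1, 0.1, 0.8]
width: 0.0521
finger_force: 30.0
```

Call:
servo_tool:
  commands: [0,0,0,0,0,0,0.045,0,0,0,0,0,0,0.045]

```text
time: 19.88
tool_pos: [0.5823, -0.0191, 0.1716]
ee_rot: [-3.141, -0.001, 1.456]
wrist_force: [-0.3, 0.4, -1.0]
width: 0.0519
finger_force: 30.0
```

```bash
python3 - <<'E'
from h import *
s=cam("wrist");print(robot.get_obs()["tool_pos"],robot.get_obs()["width"],held(s),washer(s,SE[0],.048,.03),washer(s,SE[1],.048,.03)); go([*SE[2],.0435],np.radians(83.4))
E
```

```text
[ 0.58239183 -0.01901461  0.17177619] 0.052444556350221494 [(0.82, array([ 56., 102., 134.]), array([ 0.0008,  0.0016, -0.009 ]))] (array([0.6006, 0.1343]), 0.027, 2741) (array([0.5925, 0.054 ]), 0.027, 2509)
go [-0.0023 -0.0009  0.1284] [-0.01 -0.03  0.08] dist 0.128
```

Call:
servo_tool:
  commands: [-0.003,-0.0005,0.05,0,0,0,0.045,-0.003,-0.0005,0.09,0,0,0,0.045,-0.003,-0.0005,0.11,0,0,0,0.045,-0.003,-0.0005,0.12,0,0,0,0.045,-0.003,-0.0005,0.128,0,0,0,0.045,-0.003,-0.0005,0.128,0,0,0,0.045,-0.003,-0.0005,0.128,0,0,0,0.045]

```text
time: 20.85
tool_pos: [0.5822, -0.0235, 0.0451]
ee_rot: [3.14, -0.0, 1.455]
wrist_force: [-0.6, -0.8, -0.2]
width: 0.0517
finger_force: 30.0
```

Call:
servo_tool:
  commands: [0,0,0,0,0,0,0.07,0,0,0,0,0,0,0.07,0,0,0,0,0,0,0.07,0,0,-0.01,0,0,0,0.07,0,0,-0.04,0,0,0,0.07,0,0,-0.1,0,0,0,0.07,0,0,-0.16,0,0,0,0.07,0,0,-0.2,0,0,0,0.07,0,0,-0.2,0,0,0,0.07,0,0,-0.2,0,0,0,0.07]

```text
time: 22.1
tool_pos: [0.581, -0.0234, 0.2431]
ee_rot: [-3.14, -0.0, 1.455]
wrist_force: [0.4, 0.6, -0.6]
width: 0.07
finger_force: 0.0
```

```bash
python3 - <<'E'
from h import *
s=cam("wrist"); print(robot.get_obs()["tool_pos"],*[washer(s,p,.048,.03) for p in SE[:3]])
cv2.imwrite("pics/w7.png",s["img"])
E
```

```text
[ 0.58064381 -0.02332211  0.2419505 ] (array([0.6008, 0.1343]), 0.0271, 1811) (array([0.5921, 0.0542]), 0.0271, 1595) (array([ 0.5822, -0.0255]), 0.0272, 1405)
```

View pics/w7.png

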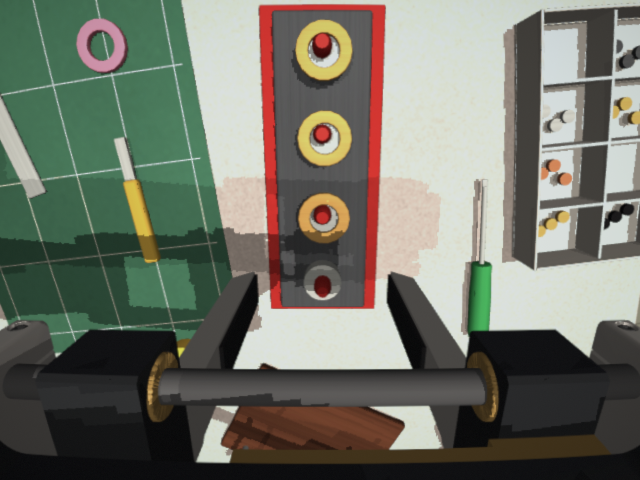

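All three washers are on, level, at (323,50), (325,138) and (323,218), with red pins up through them. Now I'll look at the maul.

```bash
python3 - <<'E'
from h import *
s=cam("wrist")
for uv in [(321,42),(322,133),(322,215)]: print(at(s,uv,.066))
go([.527,-.344,.30],np.radians(150.4))
E
```

```text
[0.59830197 0.13662002 0.066     ]
[0.59012416 0.05908113 0.066     ]
[ 0.58109164 -0.0181769   0.066     ]
go [-0.3247 -0.0164 -0.0585] [ -0.22  -0.16 -67.01] dist 0.33
```

Call:
servo_tool:
  commands: [-0.04,-0.002,-0.0585,0,0,-8,0.07,-0.08,-0.004,-0.0585,0,0,-17,0.07,-0.13,-0.006,-0.0585,0,0,-26,0.07,-0.18,-0.008,-0.0585,0,0,-35,0.07,-0.23,-0.011,-0.0585,0,0,-44,0.07,-0.28,-0.014,-0.0585,0,0,-53,0.07,-0.31,-0.016,-0.0585,0,0,-61,0.07,-0.3247,-0.0164,-0.0585,0,0,-67,0.07,-0.3247,-0.0164,-0.0585,0,0,-67,0.07,-0.3247,-0.0164,-0.0585,0,0,-67,0.07]

```text
time: 23.45
tool_pos: [0.5278, -0.3433, 0.3013]
ee_rot: [3.141, -0.002, 2.624]
wrist_force: [0.5, -0.5, -0.1]
width: 0.0702
finger_force: 0.0
```

```bash
python3 - <<'E'
from h import *
o=robot.get_obs();print(o["tool_pos"],o["ee_rot"],o["joint_positions"].round(2))
s=cam("wrist"); cv2.imwrite("pics/w8.png",s["img"]); 
for d in spotter.trace("maul",s): print(d["conf"],d["box"])
for k in (0,-.04,.04,-.055,-.13,-.19):
  c=np.array([.575,-.371,.14])+k*np.array([np.cos(np.radians(-29.6)),np.sin(np.radians(-29.6)),0]); print(k,px(s,c).round())
E
```

```text
[ 0.52775358 -0.34331743  0.30125706] [ 3.14078971e+00 -2.20287623e-03  2.62380873e+00] [-0.67  0.27  0.99  0.    1.88 -1.72]
0.74 [293.4, 63.7, 57.6, 260.8]
0 [321. 277.]
-0.04 [321. 238.]
0.04 [321. 314.]
-0.055 [321. 223.]
-0.13 [321. 141.]
-0.19 [321.  70.]
```

View pics/w8.png

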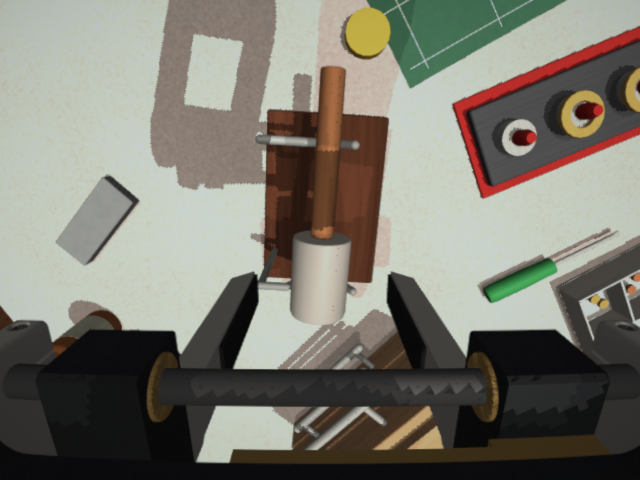

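The handle runs from (332,67) to (322,236). The head is at (293–350, 235–322), its far end at the bottom. I'll fit the axis.

```bash
python3 - <<'E'
from h import *
s=cam("wrist"); d=spotter.trace("maul",s)[0]; reg=d["region"]
P=[];W=[]
for r in list(range(75,128,4))+list(range(156,228,4)):
    xs=np.nonzero(reg[r])[0]; xs=xs[(xs>295)&(xs<355)]
    if 12<len(xs)<40: P.append(at(s,(xs.mean(),r),.14)); W.append(np.linalg.norm(at(s,(xs.max()+.5,r),.14)-at(s,(xs.min()-.5,r),.14)))
P=np.array(P); c=P.mean(0); u=np.linalg.svd(P-c)[2][0]; u*=np.sign(u[0]); print(len(P),np.mean(W),np.std((P-c)@[-u[1],u[0],0]))
ang=np.degrees(np.arctan2(u[1],u[0])); print("angle",ang)
ys=np.nonzero(reg[:,321:323].any(1))[0]; yt=np.nonzero(reg.any(1))[0]
print("end rows",yt.min(),yt.max())
e=at(s,(332,yt.min()),.15); print("handle end t",(e-c)@u, "-> head centre",c+u*((e-c)@u+.19))
H=[]
for r in range(245,312,6):
    xs=np.nonzero(reg[r])[0]; H.append(at(s,((xs.min()+xs.max())/2,r),.14))
H=np.array(H); print("head offs from axis",((H-c)@[-u[1],u[0],0]).round(4))
# head/handle step: first row wide
wd=[(np.ptp(np.nonzero(reg[r])[0]) if reg[r].any() else 0) for r in range(220,245)]; print(wd)
r0=220+next(i for i,x in enumerate(wd) if x>50); b=at(s,(322,r0),.168); print("head near face",r0,b,(b-c)@u,"-> centre",c+u*((b-c)@u+.04))
E
```

```text
32 0.021573892937144477 0.0002437143324847343
angle -33.20343760390618
end rows 65 323
handle end t -0.07183757416410698 -> head centre [ 0.57248449 -0.37131703  0.14      ]
head offs from axis [ 0.0006 -0.0005 -0.0001 -0.0002 -0.0003 -0.0005 -0.0001 -0.0002  0.0002
 -0.0004 -0.0005  0.0004]
[np.int64(22), np.int64(22), np.int64(22), np.int64(22), np.int64(22), np.int64(22), np.int64(23), np.int64(22), np.int64(22), np.int64(23), np.int64(29), np.int64(34), np.int64(40), np.int64(45), np.int64(48), np.int64(52), np.int64(54), np.int64(56), np.int64(56), np.int64(57), np.int64(57), np.int64(57), np.int64(56), np.int64(56), np.int64(56)]
head near face 235 [ 0.53171409 -0.3452396   0.168     ] 0.06976820194905975 -> centre [ 0.56546077 -0.36672024  0.14      ]
```

```bash
python3 - <<'E'
from h import *
s=cam("wrist"); hc=np.array([.5725,-.3713,.14]); a=np.radians(-33.2); u=np.array([np.cos(a),np.sin(a),0])
b=at(s,(322,236.5),.14); print("near", (b-hc)@u+.04); f=at(s,(319,323.5),.168); print("far",(f-hc)@u-.04); e=at(s,(332,64.5),.151); print("end",(e-hc)@u+.19)
go(hc-u*.06+[0,0,.0-.008],a+np.pi)
E
```

```text
near 0.0010312620374190243
far -0.001226094961274897
end -2.5850298918772552e-05
go [0.0074 0.0014 0.1707] [0.01 0.01 3.63] dist 0.171
```

Call:
servo_tool:
  commands: [0.0074,0.0014,0.05,0,0,3.6,0.07,0.0074,0.0014,0.1,0,0,3.6,0.07,0.0074,0.0014,0.14,0,0,3.6,0.07,0.0074,0.0014,0.16,0,0,3.6,0.07,0.0074,0.0014,0.1707,0,0,3.6,0.07,0.0074,0.0014,0.1707,0,0,3.6,0.07,0.0074,0.0014,0.1707,0,0,3.6,0.05]

```text
time: 24.58
tool_pos: [0.5228, -0.3396, 0.1334]
ee_rot: [-3.141, 0.003, 2.562]
wrist_force: [-0.0, -0.7, 0.6]
width: 0.0634
finger_force: 0.0
```

```bash
python3 - <<'E'
from h import *
s=cam("wrist"); o=robot.get_obs(); print(o["tool_pos"],o["ee_rot"],o["wrist_force"])
go([.5725-.06*np.cos(np.radians(-33.2)),-.3713-.06*np.sin(np.radians(-33.2)),.132],np.radians(146.8))
E
```

```text
[ 0.52276552 -0.3397055   0.13353392] [-3.14142741e+00  2.98927757e-03  2.56189376e+00] [-0.60682814 -1.13025468 -0.47668782]
go [0.0011 0.0008 0.0015] [-0.01  0.17 -0.01] dist 0.002
```

Aligned, so I'll close and lift a little.

Call:
servo_tool:
  commands: [0.001,0.0008,0.0015,0,0,0,0.03,0.001,0.0008,0.0015,0,0,0,0.015,0.001,0.0008,0.0015,0,0,0,0.015,0.001,0.0008,0.0015,0,0,0,0.015,0.001,0.0008,0.0015,0,0,0,0.015,0.001,0.0008,0.0015,0,0,0,0.015]

```text
time: 25.38
tool_pos: [0.5215, -0.3382, 0.1304]
ee_rot: [-3.141, 0.0, 2.562]
wrist_force: [-0.3, -1.2, 0.9]
width: 0.0212
finger_force: 30.0
```

Call:
servo_tool:
  commands: [0,0,-0.005,0,0,0,0.015,0,0,-0.015,0,0,0,0.015,0,0,-0.03,0,0,0,0.015,0,0,-0.05,0,0,0,0.015,0,0,-0.07,0,0,0,0.015,0,0,-0.07,0,0,0,0.015,0,0,-0.07,0,0,0,0.015]

```text
time: 26.25
tool_pos: [0.5215, -0.3378, 0.1999]
ee_rot: [3.141, -0.001, 2.562]
wrist_force: [-0.3, 0.5, -2.0]
width: 0.0214
finger_force: 30.0
```

```bash
python3 - <<'E'
from h import *
o=robot.get_obs(); print({k:np.round(o[k],4) for k in("tool_pos","ee_rot","wrist_force","wrist_torque","width")})
s=cam("wrist"); cv2.imwrite("pics/w9.png",s["img"])
t=cam("side"); cv2.imwrite("pics/s9.png",cv2.resize(t["img"][20:240,220:480],None,fx=2.3,fy=2.3))
E
```

```text
{'tool_pos': array([ 0.5215, -0.3378,  0.1999]), 'ee_rot': array([ 3.1414e+00, -6.0000e-04,  2.5619e+00]), 'wrist_force': array([-0.2675,  0.5189, -2.037 ]), 'wrist_torque': array([ 0.0042,  0.0755, -0.0226]), 'width': np.float64(0.0214)}
```

View pics/s9.png

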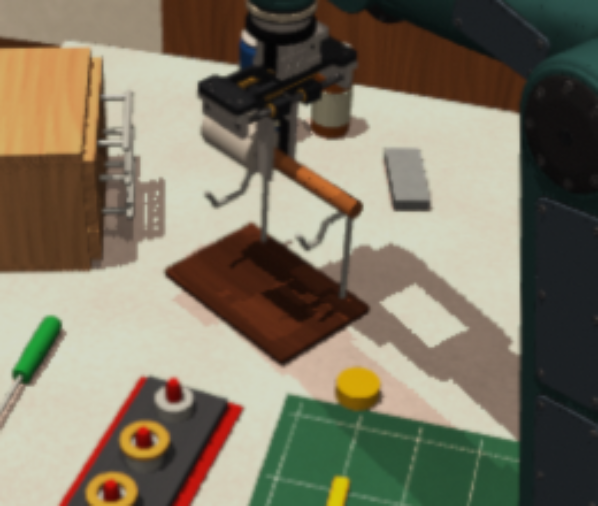

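The maul is lifted clear of both hooks and looks level.

```bash
python3 - <<'E'
from h import *
s=cam("wrist"); T=T_tool(); M=T.copy()
# predicted maul if level as gripped: head centre in tool frame (-.0608,?, -.0096)
for k,z in ((-.19,.151-.1304),(-.04,0)): pass
print("pred handle end px",px(s,T[:3,3]+T[:3,:3]@[.1292,0,-.0206]), "far head top",px(s,T[:3,3]+T[:3,:3]@[-.1008,0,-.0376]))
for a in (-5,5):
    q=R.from_euler('y',a,degrees=True).apply([.1292,0,-.011])+[0,0,-.0096]; print(a,px(s,T[:3,3]+T[:3,:3]@q))
d=spotter.trace("maul",s); print([(x["conf"],x["box"]) for x in d])
go([.546,-.0155,.20],np.radians(173.4))
E
```

```text
pred handle end px [321.68972745  -4.05198095] far head top [322.1799985  508.97380095]
-5 [321.71601543   5.3772487 ]
5 [321.66209122 -11.8642469 ]
[(0.56, [283.2, 0.1, 78.3, 451.9])]
go [ 0.1558  0.2831 -0.0006] [  0.05  -0.12 -26.62] dist 0.323
```

View pics/w9.png

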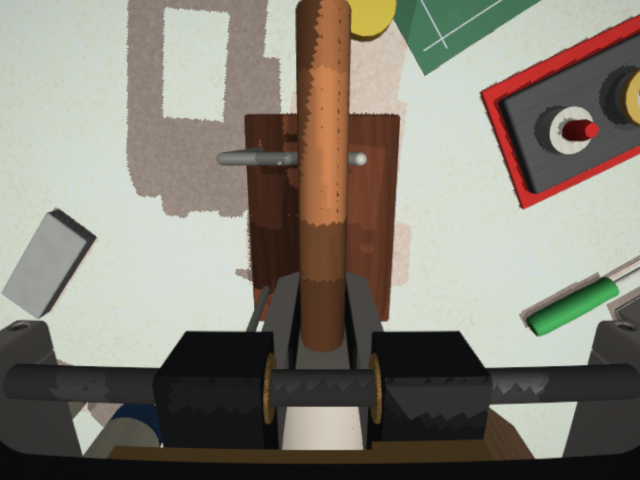

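The handle end sits just at the top image edge (323,0), as predicted for a level maul.

Call:
servo_tool:
  commands: [0.01,0.019,-0.005,0,0,-2,0.015,0.03,0.055,-0.005,0,0,-5,0.015,0.05,0.09,-0.005,0,0,-9,0.015,0.07,0.127,-0.003,0,0,-12,0.015,0.09,0.164,-0.002,0,0,-16,0.015,0.11,0.2,0,0,0,-20,0.015,0.13,0.236,0,0,0,-23,0.015,0.145,0.263,0,0,0,-26.6,0.015,0.1558,0.2831,0,0,0,-26.6,0.015,0.1558,0.2831,0,0,0,-26.6,0.015]

```text
time: 27.7
tool_pos: [0.5459, -0.0133, 0.2007]
ee_rot: [3.141, 0.0, 3.031]
wrist_force: [-0.0, -0.2, -2.4]
width: 0.0211
finger_force: 30.0
```

```bash
python3 - <<'E'
from h import *
s=cam("wrist"); o=robot.get_obs(); print({k:np.round(o[k],4) for k in("tool_pos","ee_rot","wrist_force","width","qvel")})
go([.546,-.0155,.090],np.radians(173.4))
t=cam("side"); cv2.imwrite("pics/s10.png",cv2.resize(t["img"][110:310,180:440],None,fx=3,fy=3))
E
```

```text
{'tool_pos': array([ 0.546 , -0.0146,  0.2006]), 'ee_rot': array([-3.1414e+00,  3.0000e-04,  3.0291e+00]), 'wrist_force': array([-0.0834, -0.4238, -2.4292]), 'width': np.float64(0.0213), 'qvel': array([-0.0315,  0.0058, -0.0035, -0.0064, -0.0033,  0.0004])}
go [-1.000e-04 -9.000e-04  1.106e-01] [-0.01  0.02  0.15] dist 0.111
```

View pics/s10.png

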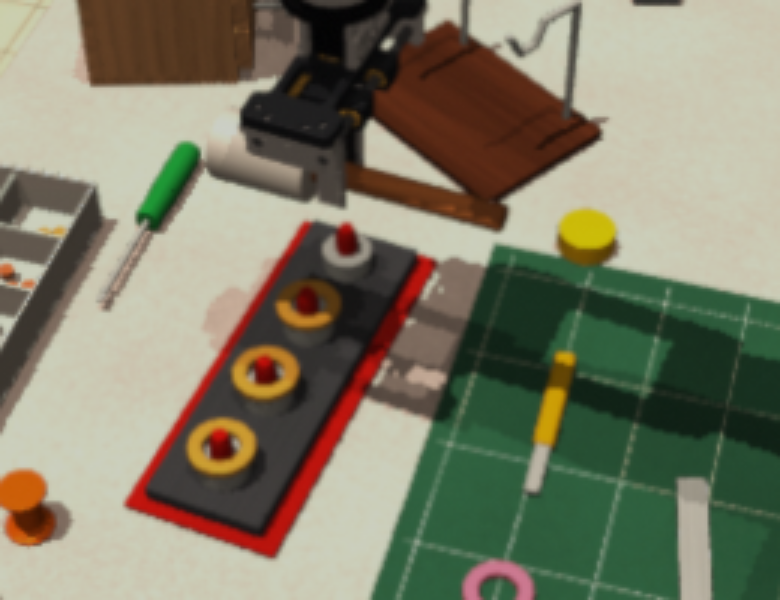

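The maul hangs level above pin 3, and all three washers lie flat with their pins up.

Call:
servo_tool:
  commands: [0,0,0.04,0,0,0,0.015,0,0,0.08,0,0,0,0.015,0,0,0.105,0,0,0,0.015,0,0,0.111,0,0,0,0.015,0,0,0.115,0,0,0,0.015,0,0,0.119,0,0,0,0.015,0,0,0.123,0,0,0,0.015,0,0,0.126,0,0,0,0.015,0,0,0.128,0,0,0,0.015,0,0,0.128,0,0,0,0.015]

```text
time: 29.05
tool_pos: [0.5468, -0.0161, 0.0726]
ee_rot: [-3.141, 0.001, 3.026]
wrist_force: [-1.4, -1.4, 2.3]
width: 0.0212
finger_force: 30.0
```

Call:
servo_tool:
  commands: [0,0,0.001,0,0,0,0.015,0,0,0.002,0,0,0,0.015,0,0,0.002,0,0,0,0.015]

```text
time: 29.42
tool_pos: [0.5465, -0.016, 0.0715]
ee_rot: [-3.141, 0.001, 3.026]
wrist_force: [-3.9, -1.7, 6.9]
width: 0.0216
finger_force: 30.0
```

Call:
servo_tool:
  commands: [0,0,0.001,0,0,0,0.015,0,0,0.002,0,0,0,0.015,0,0,0.002,0,0,0,0.015]

```text
time: 29.8
tool_pos: [0.5462, -0.0159, 0.0706]
ee_rot: [-3.141, 0.0, 3.026]
wrist_force: [-7.4, -0.8, 13.6]
width: 0.0214
finger_force: 30.0
```

Call:
servo_tool:
  commands: [0,0,-0.005,0,0,0,0.015,0,0,-0.03,0,0,0,0.015,0,0,-0.08,0,0,0,0.015,0,0,-0.13,0,0,0,0.015,0,0,-0.13,0,0,0,0.015,0,0,-0.13,0,0,0,0.015]

```text
time: 30.55
tool_pos: [0.5455, -0.0153, 0.1958]
ee_rot: [3.141, -0.004, 3.027]
wrist_force: [-1.0, 0.7, -3.8]
width: 0.0213
finger_force: 30.0
```

```bash
cat >> h.py <<'E'
def pins(t,P=((.599,.137),(.590,.0585),(.581,-.0195),(.5715,-.0995))):
    b,g,r=[t["img"][...,i].astype(float) for i in range(3)]; red=(r>2*g)&(r>2*b)&(r>45)
    for p in P:
        c=px(t,[*p,.05]).round().astype(int); m=red[c[1]-16:c[1]+9,c[0]-8:c[0]+9]; ys,xs=np.nonzero(m)
        print("pin top row",ys.min()+c[1]-16 if len(ys) else None,"n",len(ys),"pred up",px(t,[*p,.066]).round(1),"down",px(t,[*p,.054]).round(1))
E
python3 - <<'E'
from h import *
t=cam("side"); o=robot.get_obs(); print({k:np.round(o[k],4) for k in("tool_pos","ee_rot","wrist_force","wrist_torque","width")})
pins(t); cv2.imwrite("pics/s11.png",cv2.resize(t["img"][110:310,180:440],None,fx=3,fy=3))
s=cam("wrist"); cv2.imwrite("pics/w11.png",s["img"])
print([(x["conf"],x["box"]) for x in spotter.trace("maul",s)])
for p in [(.599,.137),(.590,.0585)]: go([p[0]-.0348,p[1]+.004,.20],np.radians(173.4))
E
```

```text
{'tool_pos': array([ 0.545 , -0.0153,  0.195 ]), 'ee_rot': array([ 3.1409, -0.0055,  3.0265]), 'wrist_force': array([ 0.13  ,  0.0952, -3.5639]), 'wrist_torque': array([ 0.0127,  0.1116, -0.0297]), 'width': np.float64(0.0212)}
pin top row 242 n 74 pred up [252.5 253.7] down [252.9 257. ]
pin top row 218 n 70 pred up [267.4 229.4] down [267.7 232.7]
pin top row 195 n 44 pred up [281.3 206.9] down [281.5 210.2]
pin top row 185 n 56 pred up [294.7 185.3] down [294.8 188.7]
[(0.66, [283.6, 0.4, 79.8, 449.8])]
go [-0.001   0.1576 -0.005 ] [ 0.03 -0.33 -0.01] dist 0.158
go [-0.0011  0.0786 -0.005 ] [ 0.03 -0.33 -0.01] dist 0.079
```

View pics/s11.png

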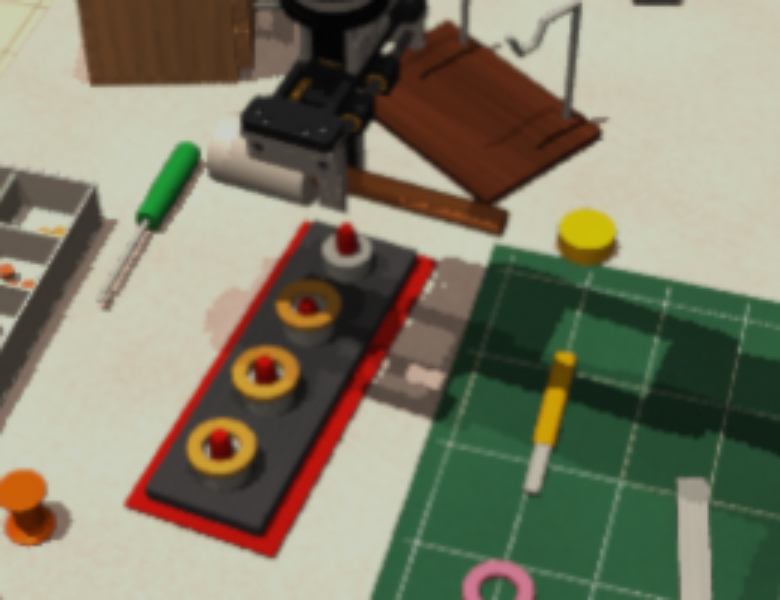

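Pin 3 is now clearly lower and its washer is still flat. On to pin 2, the same depth.

Call:
servo_tool:
  commands: [-0.001,0.04,-0.004,0,0,0,0.015,-0.001,0.0786,0,0,0,0,0.015,-0.001,0.0786,0,0,0,0,0.015,-0.001,0.0786,0.04,0,0,0,0.015,-0.001,0.0786,0.08,0,0,0,0.015,-0.001,0.0786,0.103,0,0,0,0.015,-0.001,0.0786,0.11,0,0,0,0.015,-0.001,0.0786,0.115,0,0,0,0.015,-0.001,0.0786,0.12,0,0,0,0.015,-0.001,0.0786,0.124,0,0,0,0.015]

```text
time: 31.95
tool_pos: [0.5571, 0.0619, 0.0757]
ee_rot: [-3.141, 0.002, 3.026]
wrist_force: [-3.0, -0.6, 3.6]
width: 0.021
finger_force: 30.0
```

Call:
servo_tool:
  commands: [0,0,0.002,0,0,0,0.015,0,0,0.004,0,0,0,0.015,0,0,0.005,0,0,0,0.015,0,0,0.005,0,0,0,0.015]

```text
time: 32.45
tool_pos: [0.5566, 0.0621, 0.0712]
ee_rot: [-3.141, 0.001, 3.026]
wrist_force: [-5.8, -0.5, 10.2]
width: 0.0212
finger_force: 30.0
```

Call:
servo_tool:
  commands: [0,0,0.0015,0,0,0,0.015,0,0,0.0015,0,0,0,0.015]

```text
time: 32.7
tool_pos: [0.5564, 0.0622, 0.0707]
ee_rot: [3.142, 0.001, 3.026]
wrist_force: [-8.4, -0.2, 13.7]
width: 0.0213
finger_force: 30.0
```

Call:
servo_tool:
  commands: [0,0,-0.005,0,0,0,0.015,0,0,-0.03,0,0,0,0.015,0,0,-0.08,0,0,0,0.015,0,0,-0.13,0,0,0,0.015,0,0,-0.13,0,0,0,0.015,0,0,-0.13,0,0,0,0.015]

```text
time: 33.45
tool_pos: [0.5559, 0.0624, 0.1956]
ee_rot: [3.141, -0.003, 3.026]
wrist_force: [-0.4, 0.0, -2.8]
width: 0.0214
finger_force: 30.0
```

```bash
python3 - <<'E'
from h import *
o=robot.get_obs(); print({k:np.round(o[k],4) for k in("tool_pos","ee_rot","wrist_force","width")})
p=(.599,.137);go([p[0]-.0348,p[1]+.004,.195],np.radians(173.4))
E
```

```text
{'tool_pos': array([0.5559, 0.0624, 0.1956]), 'ee_rot': array([ 3.1414e+00, -2.6000e-03,  3.0264e+00]), 'wrist_force': array([-0.3822,  0.0445, -2.7831]), 'width': np.float64(0.0214)}
go [0.0008 0.0791 0.0006] [ 0.01 -0.15 -0.  ] dist 0.079
```

Call:
servo_tool:
  commands: [-0.001,0.04,-0.004,0,0,0,0.015,-0.001,0.0788,0,0,0,0,0.015,-0.001,0.0788,0,0,0,0,0.015,-0.001,0.0788,0.04,0,0,0,0.015,-0.001,0.0788,0.08,0,0,0,0.015,-0.001,0.0788,0.103,0,0,0,0.015,-0.001,0.0788,0.11,0,0,0,0.015,-0.001,0.0788,0.115,0,0,0,0.015,-0.001,0.0788,0.12,0,0,0,0.015,-0.001,0.0788,0.124,0,0,0,0.015]

```text
time: 34.7
tool_pos: [0.5671, 0.1401, 0.0749]
ee_rot: [3.141, 0.002, 3.026]
wrist_force: [-3.4, -2.2, 3.1]
width: 0.0212
finger_force: 30.0
```

Call:
servo_tool:
  commands: [0,0,0.002,0,0,0,0.015,0,0,0.004,0,0,0,0.015,0,0,0.006,0,0,0,0.015,0,0,0.006,0,0,0,0.015]

```text
time: 35.2
tool_pos: [0.5664, 0.1403, 0.0708]
ee_rot: [3.142, 0.001, 3.026]
wrist_force: [-8.7, -2.1, 12.7]
width: 0.0215
finger_force: 30.0
```

Call:
servo_tool:
  commands: [0,0,-0.005,0,0,0,0.015,0,0,-0.03,0,0,0,0.015,0,0,-0.08,0,0,0,0.015,0,0,-0.13,0,0,0,0.015,0.03,0.05,-0.14,0,0,0,0.015,0.03,0.08,-0.14,0,0,0,0.015,0.03,0.08,-0.14,0,0,0,0.015]

```text
time: 36.08
tool_pos: [0.5458, 0.2256, 0.2067]
ee_rot: [3.141, -0.0, 3.03]
wrist_force: [0.2, -0.6, -2.0]
width: 0.0209
finger_force: 30.0
```

```bash
python3 - <<'E'
from h import *
o=robot.get_obs(); print({k:np.round(o[k],4) for k in("tool_pos","ee_rot","wrist_force","width")})
t=cam("side"); cv2.imwrite("pics/s12.png",cv2.resize(t["img"][170:290,200:360],None,fx=5,fy=5,interpolation=cv2.INTER_CUBIC))
E
```

```text
{'tool_pos': array([0.5458, 0.2256, 0.2067]), 'ee_rot': array([ 3.1405e+00, -3.0000e-04,  3.0297e+00]), 'wrist_force': array([ 0.1522, -0.557 , -2.016 ]), 'width': np.float64(0.0209)}
```

View pics/s12.png

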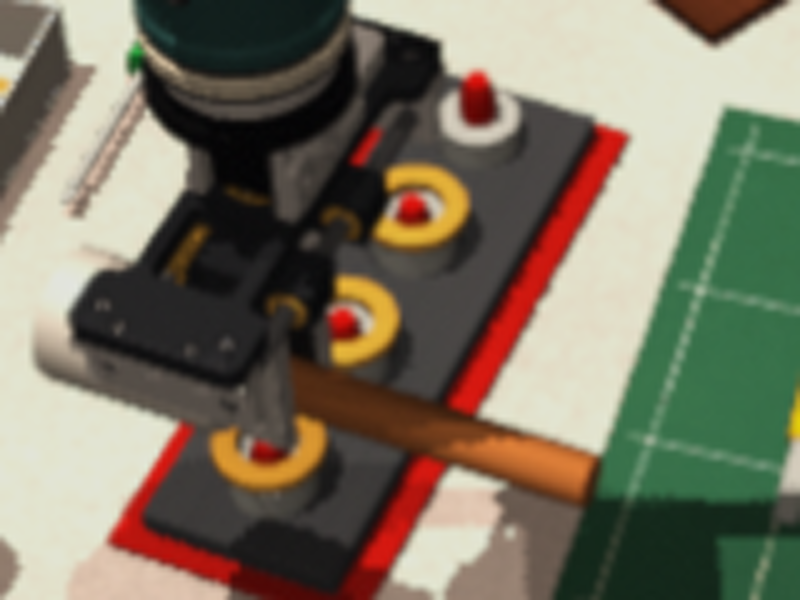

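All three pins are down with their washers flat: (412,208), (343,323) and (265,450). The unloaded fourth is still up at (478,95). Now I'll carry the maul back.

```bash
python3 - <<'E'
from h import *
go([.5215,-.3382,.215],2.562)
E
```

```text
go [-0.0395 -0.5614 -0.0084] [-0.04 -0.05 26.71] dist 0.563
```

Call:
servo_tool:
  commands: [-0.002,-0.025,-0.0085,0,0,1,0.015,-0.005,-0.07,-0.0085,0,0,3,0.015,-0.009,-0.125,-0.0085,0,0,6,0.015,-0.013,-0.18,-0.0085,0,0,9,0.015,-0.017,-0.235,-0.0085,0,0,11,0.015,-0.02,-0.29,-0.0085,0,0,14,0.015,-0.024,-0.345,-0.0085,0,0,16,0.015,-0.028,-0.4,-0.0085,0,0,19,0.015,-0.032,-0.455,-0.0085,0,0,22,0.015,-0.036,-0.51,-0.0085,0,0,24.5,0.015]

```text
time: 37.38
tool_pos: [0.5218, -0.2904, 0.2153]
ee_rot: [-3.142, -0.001, 2.595]
wrist_force: [0.8, 0.1, -2.7]
width: 0.0213
finger_force: 30.0
```

Call:
servo_tool:
  commands: [-0.002,-0.025,0,0,0,2,0.015,-0.002,-0.025,0,0,0,2,0.015,-0.002,-0.025,0,0,0,2,0.015,-0.002,-0.025,0,0,0,2,0.015]

```text
time: 37.88
tool_pos: [0.512, -0.3089, 0.2162]
ee_rot: [3.141, -0.0, 2.565]
wrist_force: [-0.3, -0.6, -2.8]
width: 0.0208
finger_force: 30.0
```

```bash
python3 - <<'E'
from h import *
o=robot.get_obs(); print({k:np.round(o[k],4) for k in("tool_pos","ee_rot","wrist_force","width")})
s=cam("wrist"); print([(x["conf"],x["box"]) for x in spotter.trace("maul",s)]); cv2.imwrite("pics/w13.png",s["img"])
go([.5215,-.3382,.1304],2.562)
t=cam("side"); cv2.imwrite("pics/s13.png",cv2.resize(t["img"][20:240,220:480],None,fx=2.3,fy=2.3))
a=cv2.imread("pics/w9.png"); b=s["img"]
# handle tip colour rows comparison
for im in (a,b):
    hh=cv2.cvtColor(im,cv2.COLOR_BGR2HSV); m=(hh[...,1]>120)&(hh[...,0]<18)&(hh[...,2]>70)
    print([ (np.nonzero(m[r,270:380])[0].min()+270,np.nonzero(m[r,270:380])[0].max()+270) for r in (3,15,40,80,340)])
E
```

```text
{'tool_pos': array([ 0.512 , -0.3089,  0.2162]), 'ee_rot': array([ 3.1412, -0.    ,  2.5652]), 'wrist_force': array([-0.255 , -0.5817, -2.8368]), 'width': np.float64(0.0208)}
[(0.95, [282.6, 0.0, 81.7, 450.2])]
go [-0.0238 -0.0195  0.086 ] [0.01 0.02 0.2 ] dist 0.091
[(np.int64(305), np.int64(347)), (np.int64(305), np.int64(350)), (np.int64(304), np.int64(349)), (np.int64(299), np.int64(348)), (np.int64(303), np.int64(337))]
[(np.int64(307), np.int64(349)), (np.int64(307), np.int64(351)), (np.int64(306), np.int64(350)), (np.int64(300), np.int64(349)), (np.int64(303), np.int64(337))]
```

View pics/w13.png

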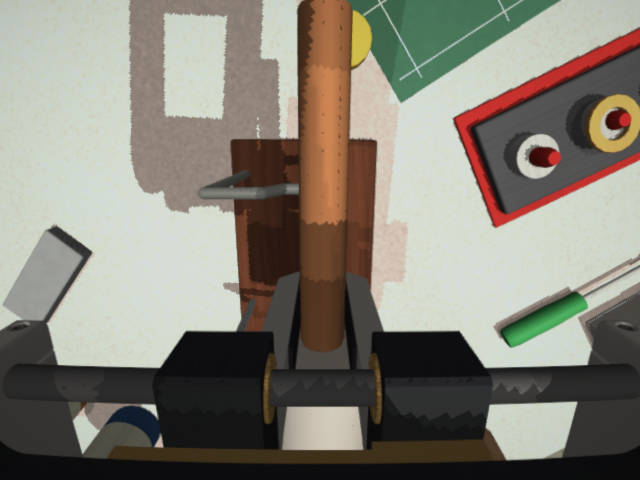

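The maul sits in the hand exactly as it was gripped, ~30 mm short of its place. I'll align it, then lower.

Call:
servo_tool:
  commands: [-0.0238,-0.0195,0,0,0,0.2,0.015,-0.0238,-0.0195,0,0,0,0.2,0.015,-0.0238,-0.0195,0,0,0,0.2,0.015]

```text
time: 38.4
tool_pos: [0.5211, -0.3386, 0.2161]
ee_rot: [3.141, -0.001, 2.561]
wrist_force: [-0.2, 0.6, -2.2]
width: 0.021
finger_force: 30.0
```

```bash
python3 - <<'E'
from h import *
go([.5215,-.3380,.1304],2.562)
E
```

```text
go [-0.0001  0.0007  0.0857] [ 0.03 -0.04 -0.07] dist 0.086
```

Call:
servo_tool:
  commands: [0,0.0005,0.03,0,0,0,0.015,0,0.0005,0.055,0,0,0,0.015,0,0.0005,0.07,0,0,0,0.015,0,0.0005,0.078,0,0,0,0.015,0,0.0005,0.083,0,0,0,0.015,0,0.0005,0.0855,0,0,0,0.015,0,0.0005,0.0855,0,0,0,0.015]

```text
time: 39.28
tool_pos: [0.5215, -0.339, 0.1313]
ee_rot: [3.142, 0.001, 2.56]
wrist_force: [-0.9, -0.5, -2.8]
width: 0.0211
finger_force: 30.0
```

Call:
servo_tool:
  commands: [0,0,0.001,0,0,0,0.015,0,0,0.0015,0,0,0,0.015,0,0,0.0015,0,0,0,0.015]

```text
time: 39.65
tool_pos: [0.5215, -0.3391, 0.1302]
ee_rot: [-3.142, 0.001, 2.56]
wrist_force: [-1.4, -0.1, 0.9]
width: 0.0213
finger_force: 30.0
```

Call:
servo_tool:
  commands: [0,0,0,0,0,0,0.024,0,0,0,0,0,0,0.03,0,0,0,0,0,0,0.045,0,0,0,0,0,0,0.06,0,0,0,0,0,0,0.07,0,0,0,0,0,0,0.07]

```text
time: 40.4
tool_pos: [0.5212, -0.3389, 0.1292]
ee_rot: [3.142, -0.0, 2.56]
wrist_force: [-0.2, -0.2, 0.3]
width: 0.0668
finger_force: 0.0
```

Call:
servo_tool:
  commands: [0,0,-0.02,0,0,0,0.07,0,0,-0.06,0,0,0,0.07,0,0,-0.11,0,0,0,0.07,0,0,-0.16,0,0,0,0.07,0,0,-0.171,0,0,0,0.07,0,0,-0.171,0,0,0,0.07,0,0,-0.171,0,0,0,0.07]

```text
time: 41.28
tool_pos: [0.5207, -0.3384, 0.2973]
ee_rot: [3.141, -0.005, 2.56]
wrist_force: [0.0, 0.3, -0.3]
width: 0.0705
finger_force: 0.0
```

```bash
python3 - <<'E'
from h import *
s=cam("wrist"); print(robot.get_obs()["tool_pos"]); d=spotter.trace("maul",s)[0]; reg=d["region"]; print(d["conf"],d["box"])
hc=np.array([.5725,-.3713,.14]); a=np.radians(-33.2); u=np.array([np.cos(a),np.sin(a),0]); n=np.array([-u[1],u[0],0])
for r in (80,120,160,200,220,250,280,300):
    xs=np.nonzero(reg[r])[0]; xs=xs[(xs>280)&(xs<365)]; p=at(s,((xs.min()+xs.max())/2,r),.14); print(r,len(xs),((p-hc)@u).round(4),((p-hc)@n).round(4))
yt=np.nonzero(reg.any(1))[0]; xs=np.nonzero(reg[yt.min()+2])[0].mean()
e=at(s,(xs,yt.min()),.151);f=at(s,(320,yt.max()),.168); print("end",(e-hc)@u+.19,"far",(f-hc)@u-.04)
t=cam("side"); cv2.imwrite("pics/fin.png",cv2.resize(t["img"][70:310,190:450],None,fx=2.3,fy=2.3))
E
```

```text
[ 0.52067941 -0.33840907  0.29723161]
0.59 [293.1, 77.6, 63.1, 259.5]
80 25 -0.1881 0.0012
120 25 -0.1552 0.0003
160 25 -0.1209 0.0002
200 24 -0.0847 -0.0003
220 25 -0.0659 0.0001
250 58 -0.0366 -0.0004
280 57 -0.0058 -0.001
300 57 0.0156 -0.0001
end 0.00048309499875129336 far -0.0006269982529497273
```

View pics/fin.png

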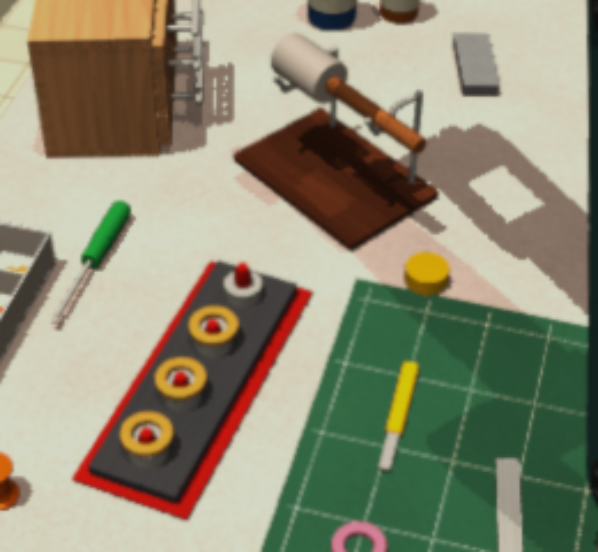

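The maul is back on its hooks within 1 mm, head on the same side. The three pins are down at (213,326), (180,378) and (147,434), and each press ended on a hard stop of about 15 N, well above the pin's 6 N. Handing in.

```bash
python3 -c "
from h import *
print(close_job())"
```

```text
the job is handed in; nothing more can be done
None
```

The job is handed in (about 41 s of the 200 s used; no verdict was returned): the three brass washers present lie flat on anvils, their three pins are knocked fully down with the maul, and the maul is back on its hooks within about 1 mm, head on the same side.

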